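Shift the rolling mill from second to third and start it

TASK

The rolling mill's gear lever is on the second-gear side of its H-shaped gate. Push it with the fingertips, without gripping or forcing it: forward to neutral, across to the right, then forward (away from you) fully home into third, the far right slot, without letting it run into first or fourth; then press the start button, the smaller one on the button station, right down, let it come up and come away. Leave the mushroom stop button and everything else lying about undisturbed.

Things in the scene. Friction and masses are not known exactly. Their poses are not given: they have to be found in the camera images.
- mill: electric rolling mill bolted to the bench, 405 mm wide. Origin on the bench straight below the gear lever's pivot; x points away from the robot side, to its motor (x 100..255 mm, 144 mm high), y to the left, to its rolls, z up. Grey gear case under the lever: x -85..85, y -74..84 mm, top at z 112 mm. Coupling guard at y 84..150 mm, 152 mm high. Infeed table at x -133..-43, y 177..283 mm, 140 mm high.
- stand_top (a point): middle of the top of the mill's roll stand, 243 mm above the bench, left of the lever: the stand spans mill x -50..50, y 150..310 mm. Brass screw-down gears on it reach 255 mm (the nearest to the lever at y 143..183 mm) and a cross handle, 90 mm long, 285 mm (at y 230 mm).
- gate_centre (a point): middle of the H-shaped gate, on top of its flat steel plate (94 x 78 mm), 137 mm above the bench, turned with the mill. The lever's 10 mm stem is stopped by the edges of the H. Seen from the robot: first far left, second near left, third far right, fourth near right. Slots 13 mm wide, centred 12 mm left and right (y +-12), ending at x +-25 mm; cross channel 16 mm wide (x +-8 mm).
- knob (a point): centre of the gear lever's black ball knob, 36 mm across, 175 mm along the stem from the pivot at mill (0, 0, 45 mm); free all round above the gate. In the mill's frame x = 175 mm x sin(lever_shift), y = -175 mm x sin(lever_across) x cos(lever_shift); z about 220 mm. Neutral: x 0 (play +-6 mm); third: x +36, y -24 mm (side play +-3 mm).
- lever_shift (a joint): lean of the lever forward (+, along mill x, away from the robot) or back (-), rad. 0 neutral, +0.21 fully home in first or third, -0.21 in second or fourth. Between -0.033 and +0.033 the lever is free to cross. Starts between second and neutral. It stays where it is left (about 3 N of friction at the knob, no spring).
- lever_across (a joint): lean of the lever to the right (+, towards mill -y) or left (-), rad. About -0.14 on the left (first/second) side, +0.14 on the right (third/fourth) side; a slot can be entered only between 0.12 and 0.15 either way. It stays where it is left (about 3 N of friction at the knob).
- station: push-button station, a grey metal box 130 (x) x 70 (y) x 45 mm high fixed to the bench to the right of the mill, nearly parallel to it. Origin at the centre of its underside. Two black buttons on top: start at x -30 mm (the end nearer the robot), stop at x +33 mm.
- start_top (a point): centre of the top of the start button: a plain black cylinder 26 mm across in a 42 mm steel collar; its top is 67 mm above the bench when out, 10 mm above the collar.
- start (a joint): travel of the start button, m: 0 out, 0.006 fully down (5 N, springs back).
- stop_top (a point): centre of the top of the stop button: a black mushroom head 40 mm across, 77 mm above the bench.
- stop (a joint): travel of the stop button, m: 0 out, 0.006 fully in (8 N, springs back).
- strip: flat bar of brass, 70 x 28 x 4 mm, lying on the mill's infeed table (bystander). Origin at the centre of its underside.
- signet: plain brass finger ring, 23 mm across, 7 mm high, lying on the gear case in front of and to the right of the gate (bystander). Origin at the centre of its underside.
- oil: small amber glass oil bottle with a black cap, 38 mm across, 100 mm tall, standing on the bench right of the mill's motor (bystander). Origin at the centre of its underside.
- file: hand file, flat dark steel blade 130 mm long and wooden handle 100 mm, 25 mm high, lying in front of the mill (bystander). Origin on its underside near the middle.
- pliers: pliers with black grips, 175 mm long, 11 mm high, lying right of the button station (bystander). Origin on its underside near the middle.
- doming_block: steel doming block, a 50 mm cube, standing left of the mill (bystander). Origin at the centre of its underside.
- pot: small brass cup, 66 mm across, 60 mm tall, standing left of the mill (bystander). Origin at the centre of its underside.

How it is judged (in metres and radians):
On the way, in this order (a step that is already met when the one before it is completed fails the run):
1. the lever is across on the right side of the gate, still in neutral (value of joint lever_across above 0.1 rad and value of joint lever_shift below 0.1 rad), for 0.02 s.
2. the lever is home in third (value of joint lever_shift above 0.18 rad and value of joint lever_across above 0.08 rad), for 0.2 s.
3. the start button is pressed down (value of joint start above 0.0045 m), for 0.02 s.
At the end, for the whole second after the job is handed in: the lever is at rest home in third (lever_shift above 0.18 rad, lever_across above 0.08 rad), both buttons are out (travel under 1.5 mm), and no loose thing is more than 20 mm from where it was (all of step 2 and value of joint each of start, stop below 0.0015 m and velocity of joint lever_shift between -0.02 and 0.02 rad/s and distance of each of strip, signet, oil, file, pliers, doming_block, pot from where it was at the start of the episode below 0.02 m); the robot touches nothing.
It fails at once if the lever runs into first or fourth ((value of joint lever_shift above 0.12 rad and value of joint lever_across below -0.08 rad) or (value of joint lever_shift below -0.12 rad and value of joint lever_across above 0.08 rad)).
It fails at once if start is pressed while the lever is not home in third (value of joint start above 0.003 m and not (value of joint lever_shift above 0.18 rad and value of joint lever_across above 0.08 rad)).
It fails at once if the stop button is pushed in (value of joint stop above 0.003 m).
It fails at once if the lever or the mill is gripped or forced (more than 35 N from the fingers) (contact force between the fingers and mill above 35 N).
It fails at once if a loose thing is moved or lifted by more than 20 mm (distance of any of strip, signet, oil, file, pliers, doming_block, pot from where it was at the start of the episode above 0.02 m).
It also fails if it takes over 69 s, if anything falls off the work surface, if the arm or the gripper's body presses on something with over 40 N, if the wrist force passes 120 N, or if a joint passes its speed limit or range.

ROBOT

A 6-joint arm with a two-finger parallel gripper is mounted at the origin on the work surface. World frame = base frame: x ahead of the robot, y to its left, z up, the work surface at z = 0. Lengths are in mm, angles in rad, forces in N, time in s.
With the tool pointing down it reaches from about 350 to 875 mm from the base axis. Payload 4.2 kg.
Tool frame: the origin (TCP) lies on the centre line of the jaws, within the pads' length; the fingertips stand 25 mm ahead of it and the grasp point (between the pads) lies 6 mm ahead of it; z points along the fingers, y is the direction in which the jaws open and shut (so a half turn about z gives the same grasp; the last joint's range is limited). The gripper opens to 85 mm and grips with 20 to 120 N. Pads are 22 mm wide; open, the fingers measure 114 mm over their backs; the gripper's body (76 mm by 85 mm) begins 54 mm behind the grasp point. The pads swing forward as they close: fully open they stand 13 mm farther back than shut.
Start: joints at [1.493, 0.385, 0.008, 0, -1.194, -0.259], TCP at [206.51, 589.875, 256.312] pointing down, gripper open.
Joint ranges: [-3.14, 3.14], [-1.21, 2.06], [-1.07, 1.41], [-3.16, 2.05], [-2.99, -0.16], [-3.1, 3.1]. Speed limits (rad/s): [2.79, 2.79, 3.14, 3.14, 3.14, 3.14].

INTERFACE

Orientations are given as a unit quaternion [x, y, z, w].
In Python, from bench import arm gives the robot as it stands.
- The arm moves only by the tool drive_tool, never from a script. Its argument "plan" is a list of rows, each a list of 2 entries, a list of its own where there are three numbers: the shift along the tool's x, y, z in m, then the turn about the tool's z in degrees. A call has 1 to 12 rows; each row shifts and turns the commanded pose from where the row before left it, along the tool's axes as they then stand; what a row does not reach is not made up. A row lasts 1/8 s, in which the tool goes at most 62.5 mm and 10.7 degrees, less where a joint would pass 70% of its speed; a pose out of reach is approached as far as the arm can. A call with a gripper value outside its range is refused whole. "fingers" is the closure, from -1 (fully open) to 1 (shut), so that 0 is half open, set as the call begins (left out, the last holds). The fingers move at their own pace and stop on an object; the grip force is fixed at half the most. Time passes only in rows, so rows that do not move let the fingers close. It gives the time, the measured TCP pose, the force and the opening at its end, in the units of the state.
- arm.read_state(): the state, without advancing time (a new reading comes with each control period).
- arm.get_image(name): name is "side" or "top" or "wrist"; returns a dict with "image" (480x640x3 uint8, red, green, blue), "K" (3x3 intrinsics, pixels), "R" (3x3) and "t" (3): a world point X has camera coordinates R X + t. Camera axes: x right, y down, z forward; pixel columns grow to the right and rows downward; lengths in mm; the calibration is good to about 2 mm. The wrist camera is an equidistant fisheye: a pixel r from the principal point sees the ray r / f radians off the axis. A picture is of the moment at which its call begins. There is no depth.
- arm.job_done(): hands the job in, once; it reports no verdict.
The state is a dict: "clock": time; "joints": joint angles; "joint_vel": joint speeds; "joint_efforts": joint torques, N m; "position": TCP position; "ee_rot": TCP orientation; "contact_force": force on the tool from outside, world axes, zero at the start; "wrist_torque": the same for the moment, N m; "gripper_width": finger opening in mm.
Only numpy, scipy, OpenCV 4.12 (cv2) and the standard library are available. Lean on these libraries where they do the work, as an engineer would, in place of code of your own. Each camera call takes 0.05 s, during which the arm holds its last target.

## Working session

There is one attempt and no reset: what is moved stays moved. The work goes in short steps, Python scripts to look and compute and a tool call to move; the robot and the scene stay as the last step left them, time stands still between calls to the robot, and variables do not carry over. Pictures are saved under pics/ and viewed, and the job is handed in when it is done.

Besides the shell and the picture viewer there is one more tool, called after "Emit:" as name(argument=value, ...), one argument or row to a line, values as JSON. drive_tool: Moves the arm, as the interface text tells. Its arguments: {"type":"object","properties":{"plan":{"type":"array"},"fingers":{"type":"number"}},"required":["plan"]}

```bash
mkdir -p pics; ls; python3 - <<'E'
from bench import arm
import cv2
s=arm.read_state(); print(s)
for n in("side","top","wrist"):
    d=arm.get_image(n); cv2.imwrite(f"pics/{n}0.png",d["image"][:,:,::-1]); print(n,d["K"],d["R"],d["t"])
E
```

```text
pics
{'clock': 0.0, 'joints': array([ 1.49258930e+00,  3.85589229e-01,  6.56666713e-03, -5.40396273e-04,
       -1.19396859e+00, -2.58617207e-01]), 'joint_vel': array([-0.00067667,  0.00063836,  0.00064269, -0.00040795, -0.00182066,
       -0.00058939]), 'joint_efforts': array([-2.97968199e-04, -3.92282903e+01,  1.88402277e+01,  4.18622553e+00,
       -4.59313320e-03,  9.82347856e-07]), 'position': array([206.33998837, 589.37552092, 255.17249545]), 'ee_rot': array([ 9.85834825e-01, -1.67715329e-01, -1.51251690e-04,  1.11557487e-03]), 'contact_force': array([-0.15420525, -0.10825106,  0.32736571]), 'wrist_torque': array([ 0.00269027, -0.04720146,  0.04834592]), 'gripper_width': 85.5200347650722}
side [[604.77453316   0.         314.47165109]
 [  0.         604.77453316 243.33716822]
 [  0.           0.           1.        ]] [[ 9.69492556e-01 -2.45119193e-01  8.75331995e-04]
 [-1.35008821e-01 -5.36959042e-01 -8.32735015e-01]
 [ 2.04589352e-01  8.07212220e-01 -5.53671047e-01]] [-594.8985619   209.86792451 1500.49740246]
top [[461.47647303   0.         323.88674794]
 [  0.         461.47647303 234.84127935]
 [  0.           0.           1.        ]] [[-0.00339918 -0.99996581  0.00753869]
 [-0.98404952  0.00200402 -0.17788347]
 [ 0.17786228 -0.0080231  -0.98402268]] [  27.66122842  641.64991399 1245.63285055]
wrist [[371.64829954   0.         323.09272282]
 [  0.         371.64829954 237.09630477]
 [  0.           0.           1.        ]] [[-0.32998308 -0.94398262  0.00282515]
 [-0.8961351   0.31419523  0.31340588]
 [-0.29673735  0.10088692 -0.94961507]] [622.62587958 -39.61338331 380.03451763]
```

View pics/side0.png

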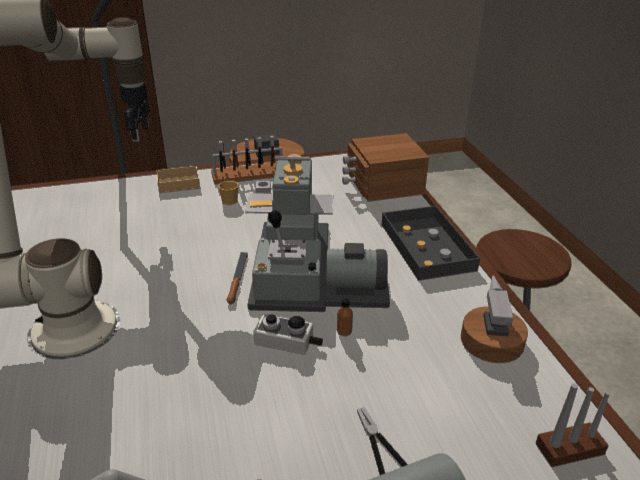

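View pics/top0.png

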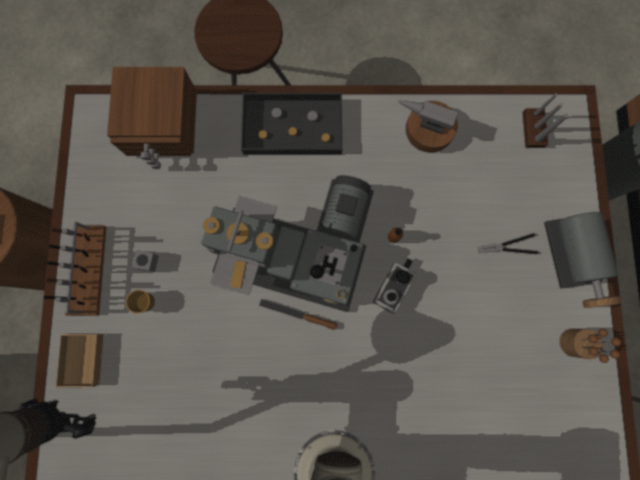

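View pics/wrist0.png

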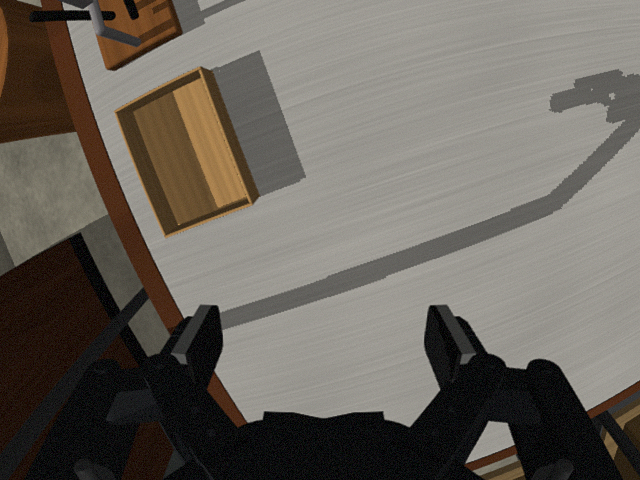

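The side view shows the mill lever at about (275,218) and the station at (285,332). In the top view the knob is at about (317,271) and the station at (393,287). I'll zoom in.

```bash
python3 - <<'E'
import cv2
a=cv2.imread("pics/side0.png")[140:365,215:415]; cv2.imwrite("pics/side0z.png",cv2.resize(a,None,fx=2.66,fy=2.66,interpolation=cv2.INTER_CUBIC)*1)
b=cv2.imread("pics/top0.png")[170:335,195:425]; b=cv2.convertScaleAbs(b,alpha=1.6);cv2.imwrite("pics/top0z.png",cv2.resize(b,None,fx=3.4,fy=3.4,interpolation=cv2.INTER_CUBIC))
E
```

```text
(no output)
```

View pics/side0z.png

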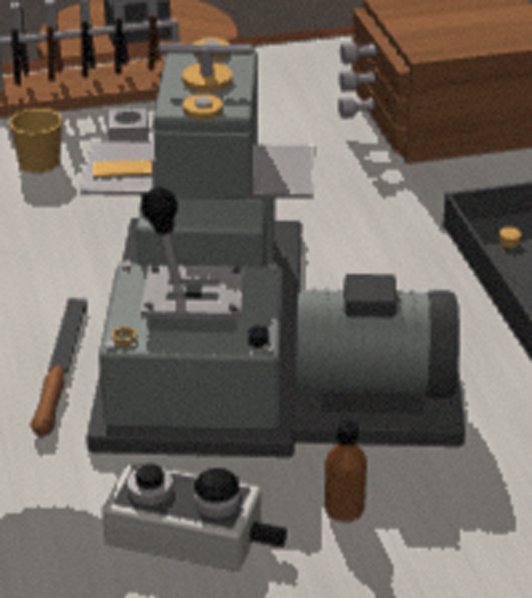

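View pics/top0z.png

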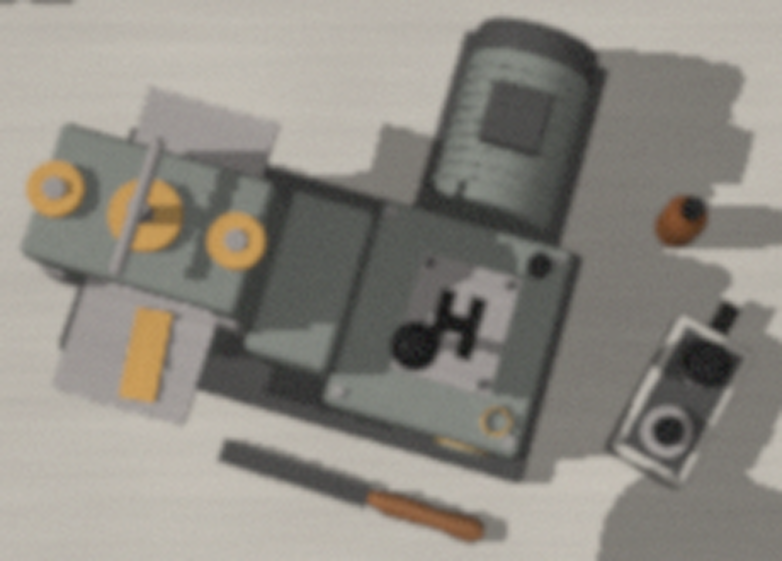

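```bash
cat > h.py <<'E'
import numpy as np, cv2
from scipy.optimize import least_squares
C={'side':(np.array([[604.77453316,0,314.47165109],[0,604.77453316,243.33716822],[0,0,1]]),np.array([[9.69492556e-01,-2.45119193e-01,8.75331995e-04],[-1.35008821e-01,-5.36959042e-01,-8.32735015e-01],[2.04589352e-01,8.07212220e-01,-5.53671047e-01]]),np.array([-594.8985619,209.86792451,1500.49740246])),
'top':(np.array([[461.47647303,0,323.88674794],[0,461.47647303,234.84127935],[0,0,1]]),np.array([[-0.00339918,-0.99996581,0.00753869],[-0.98404952,0.00200402,-0.17788347],[0.17786228,-0.0080231,-0.98402268]]),np.array([27.66122842,641.64991399,1245.63285055]))}
def proj(n,X):
    K,R,t=C[n]; p=np.atleast_2d(X)@R.T+t; p=p@K.T; return p[:,:2]/p[:,2:]
def tz(u,v): return ((u+.5)/3.4-.5+195,(v+.5)/3.4-.5+170)
def sz(u,v): return ((u+.5)/2.66-.5+215,(v+.5)/2.66-.5+140)
def W(p,X):
    c,s=np.cos(p[2]),np.sin(p[2]); X=np.atleast_2d(X).astype(float); return np.c_[p[0]+c*X[:,0]-s*X[:,1],p[1]+s*X[:,0]+c*X[:,1],X[:,2]]
E
cat > fit.py <<'E'
from h import *
obs=[('top',(85,-74,112),tz(577,255)),('top',(-85,-74,112),tz(520,457)),('top',(-85,84,112),tz(328,397)),('top',(85,84,112),tz(388,205)),
('top',(0,0,137),tz(462,325)),('top',(0,163,255),tz(236,240)),('side',(0,0,137),sz(195,295)),('side',(-85,-74,112),sz(102,352)),('side',(85,-74,112),sz(282,352)),('side',(0,163,255),sz(203,104))]
def f(p): return np.concatenate([proj(n,W(p,X))[0]-o for n,X,o in obs])
r=least_squares(f,[500,0,-.2],loss='soft_l1'); m=r.x; print('mill',m,np.round(f(m).reshape(-1,2),1).tolist())
def tri(a,b):
    g=lambda X:np.concatenate([proj('top',X)[0]-a,proj('side',X)[0]-b]); r=least_squares(g,[500,0,100.]); return r.x,r.fun
def tohm(X):
    return W([0,0,-m[2]],X-np.array([m[0],m[1],0]))[0]
k,e=tri(tz(415,345),sz(159,210)); print('knob',k,e,'mill frame',tohm(k))
for nm,a,z in(('start',tz(667,430),67),('stop',tz(710,362),77)):
    r=least_squares(lambda q:proj('top',[q[0],q[1],z])[0]-a,[500,-100]); print(nm,r.x,'top', proj('side',[*r.x,z]))
print(sz(151,468),sz(217,478))
# overlay
for n,s,org,src in(('top',3.4,(195,170),'top0z'),('side',2.66,(215,140),'side0z')):
    im=cv2.imread(f'pics/{src}.png')
    def P(X): return tuple(int(v) for v in (proj(n,W(m,X))[0]-org+.5)*s-.5)
    for loop in([(85,-74,112),(-85,-74,112),(-85,84,112),(85,84,112)],[(47,-39,137),(-47,-39,137),(-47,39,137),(47,39,137)],[(50,150,243),(50,310,243),(-50,310,243),(-50,150,243)],[(-133,177,140),(-43,177,140),(-43,283,140),(-133,283,140)]):
        for i in range(4): cv2.line(im,P(loop[i]),P(loop[(i+1)%4]),(0,0,255),1)
    for y in(12,-12): cv2.line(im,P((-25,y,137)),P((25,y,137)),(0,255,0),1)
    cv2.imwrite(f'pics/{n}_ov.png',im)
E
python3 fit.py
```

```text
mill [ 5.47219018e+02  1.15695137e+01 -2.81683285e-01] [[0.2, -1.3], [0.2, 0.6], [-0.9, 1.6], [-0.5, -2.5], [-0.8, -0.3], [0.8, 0.3], [0.2, -1.1], [-0.9, 1.9], [-0.0, 3.3], [0.5, -0.1]]
knob [522.14826182  45.19369364 213.31707708] [-0.05794401  0.52583337  0.54013098 -0.08476542] mill frame [-33.42930372  25.33002073 213.31707708]
start [ 469.00971656 -156.83067197] top [[271.54519417 317.19105283]]
stop [ 522.81586215 -191.59204478] top [[296.8872136 319.6922946]]
(271.4548872180451, 315.62781954887214) (296.26691729323306, 319.3872180451128)
```

View pics/top_ov.png

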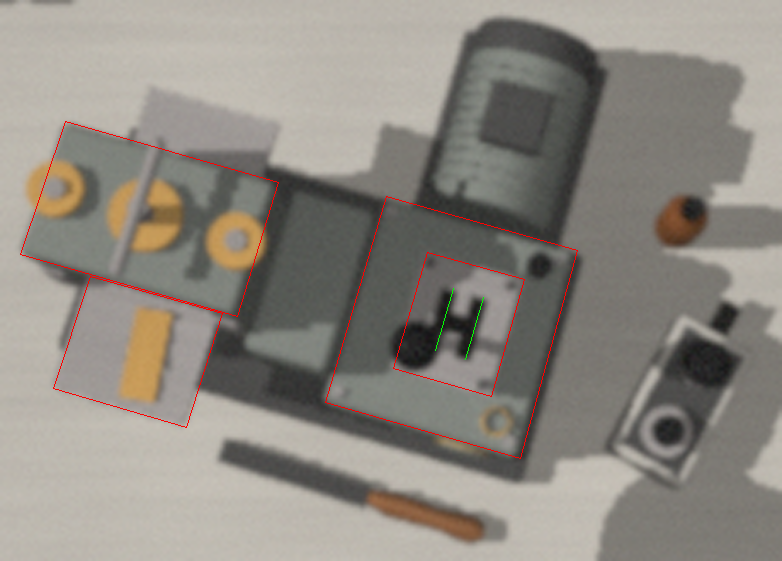

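View pics/side_ov.png

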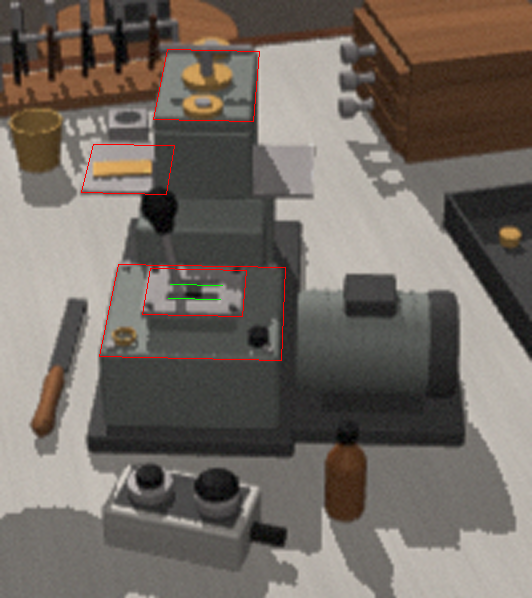

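Both overlays match the mill well (about 547, 11.6, yaw −0.282). The knob sits at mill (−33, 25), in second. Next I'll set the heading, close the fingers, raise the tool and check it.

Emit:
drive_tool(
  plan=[
    [[0,0,-0.03],-3.2],
    [[0,0,-0.03],0],
    [[0,0,-0.03],0],
    [[0,0,0],0],
  ],
  fingers=1,
)

```text
clock: 0.65
position: [206.8, 590.7, 349.0]
ee_rot: [0.99, -0.14, 0.0, -0.003]
contact_force: [-0.4, 0.5, -0.7]
gripper_width: 12.1
```

```bash
cat > st.py <<'E'
from bench import arm
from h import *
import sys
from scipy.spatial.transform import Rotation as Ro
M=[547.2,11.6,-.2817]
s=arm.read_state(); R=Ro.from_quat(s['ee_rot']).as_matrix(); p=s['position']
c=p-np.array([M[0],M[1],0]); print('t',s['clock'],'tcp',p.round(1),'mill',W([0,0,-M[2]],c)[0].round(1),'yawx',np.degrees(np.arctan2(R[1,0],R[0,0])).round(2),'want',np.degrees(M[2]).round(2),'z',R[:,2].round(3),'F',s['contact_force'].round(1),'w',round(s['gripper_width'],1),'j',s['joints'].round(2))
if len(sys.argv)>3:
    T=W(M,[float(a) for a in sys.argv[1:4]])[0]; print('target',T.round(1),'tool shift mm',(R.T@(T-p)).round(1))
E
python3 st.py -85 25 345; python3 -c "
from h import *
"
```

```text
t 0.65 tcp [206.8 590.7 349. ] mill [-488.   461.6  349. ] yawx -16.09 want -16.14 z [ 0.001  0.005 -1.   ] F [-0.4  0.5 -0.7] w 12.1 j [ 1.49  0.34  0.17  0.   -1.39 -0.2 ]
target [472.5  59.2 345. ] tool shift mm [402.6 437.    1.5]
```

Emit:
drive_tool(
  plan=[
    [[0.02,0.022,0],0],
    [[0.035,0.038,0],0],
    [[0.035,0.038,0],0],
    [[0.035,0.038,0],0],
    [[0.04,0.043,0],0],
    [[0.04,0.043,0],0],
    [[0.04,0.043,0],0],
    [[0.04,0.043,0],0],
    [[0.04,0.043,0],0],
    [[0.035,0.038,0],0],
    [[0.025,0.028,0],0],
    [[0.015,0.018,0],0],
  ],
)

```text
clock: 2.15
position: [470.2, 59.2, 344.9]
ee_rot: [0.99, -0.141, -0.001, 0.0]
contact_force: [1.0, -0.2, 0.2]
gripper_width: 0.1
```

```bash
python3 st.py -85 25 225; python3 - <<'E'
from bench import arm
import cv2
d=arm.get_image("wrist"); cv2.imwrite("pics/wrist1.png",d["image"][:,:,::-1]); print(d["K"],d["R"],d["t"])
E
```

```text
t 2.15 tcp [470.2  59.2 344.9] mill [-87.3  24.3 344.9] yawx -16.22 want -16.14 z [-0.002 -0.001 -1.   ] F [ 1.  -0.2  0.2] w 0.1 j [ 0.47  0.07 -0.19 -0.   -1.32  0.82]
target [472.5  59.2 225. ] tool shift mm [  2.5  -0.8 119.9]
[[371.64829954   0.         323.09272282]
 [  0.         371.64829954 237.09630477]
 [  0.           0.           1.        ]] [[-0.27863327 -0.96039508  0.00218814]
 [-0.91111024  0.26505371  0.31563373]
 [-0.30371306  0.08595243 -0.94887858]] [185.90416208 344.42182375 600.7353786 ]
```

View pics/wrist1.png

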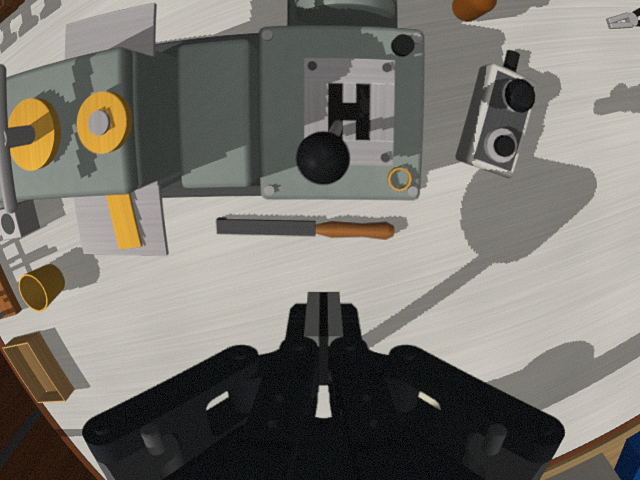

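The wrist view is clear. It shows the knob at (323,158), gate centre at (349,111), start button at (504,146), stop at (519,95), and fingertips at (323,293). I'll triangulate from these.

```bash
cat > wr.py <<'E'
from h import *
M=[547.2,11.6,-.2817]
K=C['top'][0]; f=371.6483; cx,cy=323.0927,237.0963
def wray(R,t,u,v):
    x,y=u-cx,v-cy; r=np.hypot(x,y); th=r/f; d=np.array([np.sin(th)*x/r,np.sin(th)*y/r,np.cos(th)]) if r>0 else np.array([0,0,1.])
    return -R.T@t, R.T@d
def atz(R,t,u,v,z):
    o,d=wray(R,t,u,v); return o+d*(z-o[2])/d[2]
def wproj(R,t,X):
    p=R@np.asarray(X)+t; r=np.hypot(p[0],p[1]); th=np.arctan2(r,p[2]); return np.array([cx+f*th*p[0]/r,cy+f*th*p[1]/r])
def mf(X): return W([0,0,-M[2]],np.asarray(X)-[M[0],M[1],0])[0]
E
python3 - <<'E'
from wr import *
R=np.array([[-0.27863327,-0.96039508,0.00218814],[-0.91111024,0.26505371,0.31563373],[-0.30371306,0.08595243,-0.94887858]]);t=np.array([185.90416208,344.42182375,600.7353786])
print('cam',-R.T@t, mf(-R.T@t))
for n,u,v,z in(('gate',349,111,137),('knob',323,158,217),('start',504.5,145,67),('stop',520,95,77),('signet',400,179,115),('pl_nl',304,161,137),('pl_fr',395,59,137),('pl_nr',394,165,137),('pl_fl',304,58,137)):
    X=atz(R,t,u,v,z); print(n,X.round(1),mf(X).round(1))
T=np.array([470.2,59.2,344.9])
for dz in(0,12,25,38): 
  for dx in(11,-11): print(dz,dx,wproj(R,t,T+[dx*.96,-dx*.28,-dz]).round(0))
E
```

```text
cam [548.05651517  35.61649485 460.90700374] [ -5.85356743  23.30796841 460.90700374]
gate [547.5  11.9 137. ] [  0.2   0.4 137. ]
knob [522.5  42.6 217. ] [-32.4  22.9 217. ]
start [ 470.5 -158.2   67. ] [ -26.5 -184.4   67. ]
stop [ 523.9 -186.1   77. ] [  32.6 -196.4   77. ]
signet [472.9 -19.7 115. ] [-62.7 -50.7 115. ]
pl_nl [516.2  61.5 137. ] [-43.6  39.3 137. ]
pl_fr [582.1 -39.4 137. ] [ 47.7 -39.3 137. ]
pl_nr [491.4 -13.9 137. ] [-46.5 -40.  137. ]
pl_fl [603.   35.8 137. ] [ 46.8  38.8 137. ]
0 11 [320. 320.]
0 -11 [320. 368.]
12 11 [320. 305.]
12 -11 [320. 350.]
25 11 [320. 290.]
25 -11 [320. 333.]
38 11 [320. 277.]
38 -11 [320. 318.]
```

Emit:
drive_tool(
  plan=[
    [[0,0,0.03],0],
    [[0,0,0.03],0],
    [[0,0,0.03],0],
    [[0,0,0.02],0],
    [[0,0,0.01],0],
    [[0.008,0,0],0],
    [[0.005,0,0],0],
    [[0,0,0],0],
    [[0,0,0],0],
  ],
)

```text
clock: 3.32
position: [482.9, 57.4, 226.7]
ee_rot: [0.99, -0.14, 0.0, -0.0]
contact_force: [0.6, 0.2, 0.2]
gripper_width: -0.3
```

```bash
python3 st.py -29 23 225
```

```text
t 3.325 tcp [482.9  57.4 226.7] mill [-74.5  26.1 226.7] yawx -16.11 want -16.14 z [ 0.001  0.    -1.   ] F [0.6 0.2 0.2] w -0.3 j [ 0.45  0.17 -0.37 -0.   -1.03  0.84]
target [525.7  41.8 225. ] tool shift mm [45.5  3.1  1.7]
```

Emit:
drive_tool(
  plan=[
    [[0.004,0.002,0],0],
    [[0.004,0,0],0],
    [[0.004,0,0],0],
    [[0.004,0,0],0],
    [[0.004,0,0],0],
    [[0.004,0,0],0],
    [[0.004,0,0],0],
    [[0.003,0,0],0],
    [[0.003,0,0],0],
    [[0.003,0,0],0],
    [[0.002,0,0],0],
    [[0,0,0],0],
  ],
)

```text
clock: 4.82
position: [519.8, 44.6, 226.2]
ee_rot: [0.99, -0.14, 0.0, 0.0]
contact_force: [-3.9, 1.8, 2.5]
gripper_width: -0.0
```

```bash
python3 st.py -29 23 225;  cat > look.py <<'E'
from bench import arm
from wr import *
import sys
d=arm.get_image("wrist"); cv2.imwrite(f"pics/{sys.argv[1]}.png",d["image"][:,:,::-1]); np.savez('w.npz',R=d['R'],t=d['t'])
d=arm.get_image("side")["image"][180:280,235:335,::-1]; cv2.imwrite(f"pics/{sys.argv[1]}s.png",cv2.resize(d,None,fx=5,fy=5,interpolation=cv2.INTER_CUBIC))
E
python3 look.py w2
```

```text
t 4.825 tcp [519.8  44.6 226.2] mill [-35.5  24.1 226.2] yawx -16.11 want -16.14 z [ 0. -0. -1.] F [-3.9  1.8  2.5] w -0.0 j [ 0.4   0.23 -0.29  0.   -1.05  0.89]
target [525.7  41.8 225. ] tool shift mm [6.5 1.1 1.2]
```

View pics/w2.png

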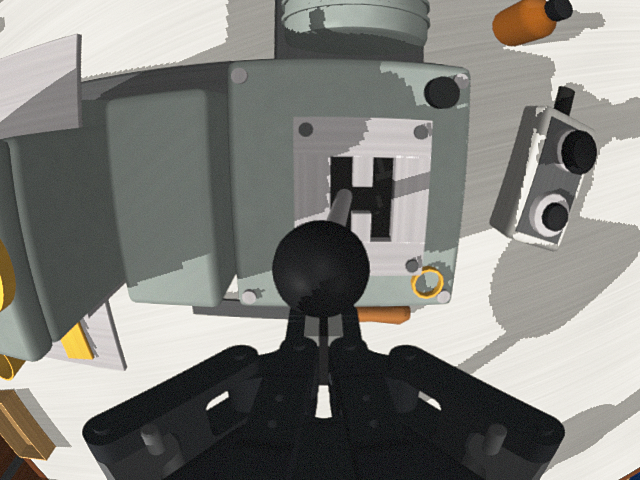

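View pics/w2s.png

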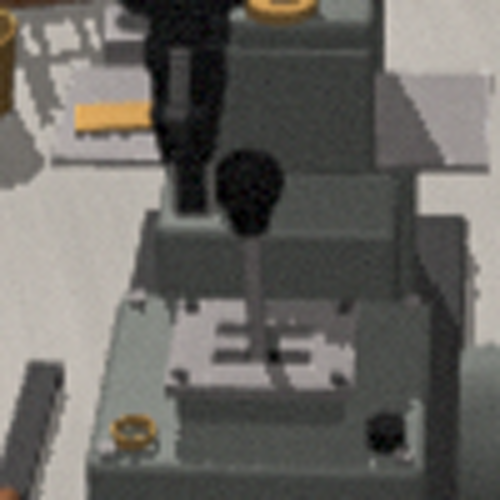

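The lever is now nearly upright, with the knob at (321,269) in the wrist view. Measuring its position:

```bash
python3 - <<'E'
from wr import *
d=np.load('w.npz');R,t=d['R'],d['t']
for n,u,v,z in(('knob',321,269,219),('gate',361,200,137)): print(n,mf(atz(R,t,u,v,z)).round(1))
# side knob
u,v=235+(250+.5)/5-.5,180+(183+.5)/5-.5
K,Rs,ts=C['side'];o=-Rs.T@ts;dd=Rs.T@np.linalg.solve(K,[u,v,1]);print('side',mf(o+dd*(219-o[2])/dd[2]).round(1))
E
```

```text
knob [ -7.3  23.7 219. ]
gate [ -0.    1.4 137. ]
side [ -9.2  28.2 219. ]
```

Emit:
drive_tool(
  plan=[
    [[0.003,0,0],0],
    [[0.003,0,0],0],
    [[0.0005,0,0],0],
    [[0,0,0],0],
    [[0,0,0],0],
  ],
)

```text
clock: 5.55
position: [525.9, 42.9, 226.3]
ee_rot: [0.99, -0.14, 0.0, -0.0]
contact_force: [-2.2, 1.7, 1.4]
gripper_width: 0.2
```

```bash
python3 st.py; python3 look.py w3
```

```text
t 5.55 tcp [525.9  42.9 226.3] mill [-29.2  24.1 226.3] yawx -16.1 want -16.14 z [ 0.  0. -1.] F [-2.2  1.7  1.4] w 0.2 j [ 0.39  0.24 -0.28 -0.   -1.05  0.9 ]
```

View pics/w3.png

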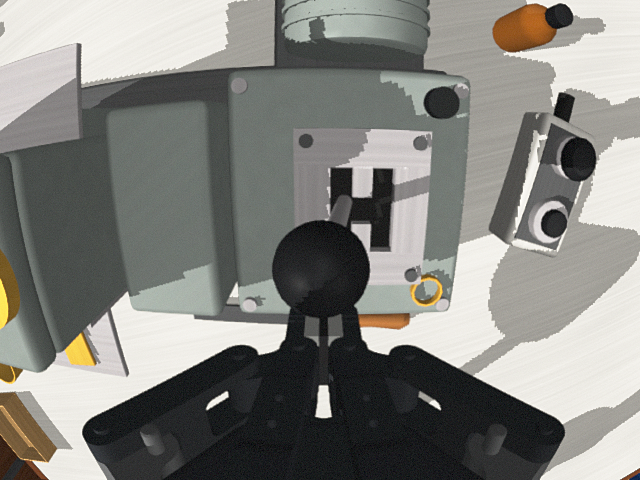

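Emit:
drive_tool(
  plan=[
    [[-0.01,0,0],0],
    [[-0.015,0,0],0],
    [[0,-0.025,0],0],
    [[0,-0.025,0],0],
    [[0.015,0,0],0],
    [[0.02,0,0],0],
    [[0.015,0,0],0],
    [[0.004,0,0],0],
    [[0,0,0],0],
    [[0,0,0],0],
  ],
)

```text
clock: 6.9
position: [567.2, 82.8, 226.3]
ee_rot: [0.99, -0.14, -0.0, 0.0]
contact_force: [-1.2, 0.9, 0.0]
gripper_width: -0.1
```

```bash
python3 st.py; python3 look.py w4
```

```text
t 6.9 tcp [567.2  82.8 226.3] mill [ -0.6  74.  226.3] yawx -16.1 want -16.14 z [-0. -0. -1.] F [-1.2  0.9  0. ] w -0.1 j [ 0.43  0.32 -0.17 -0.   -1.08  0.86]
```

View pics/w4.png

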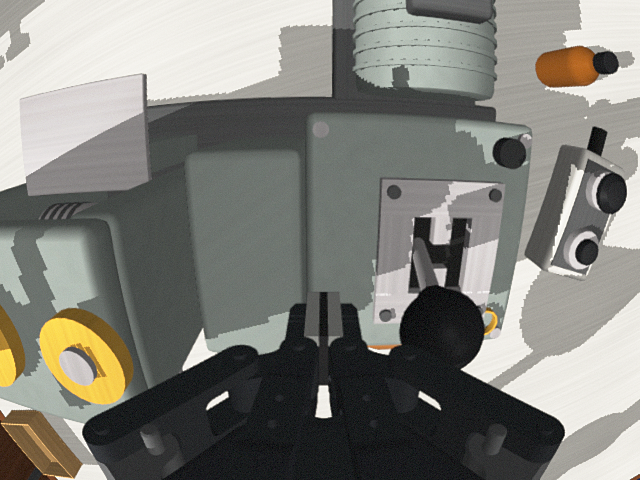

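View pics/w4s.png

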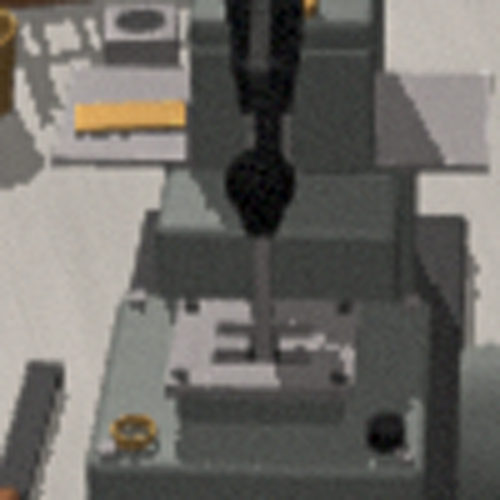

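```bash
python3 - <<'E'
from wr import *
d=np.load('w.npz');R,t=d['R'],d['t']
for n,u,v,z in(('knob',442,328,218.5),('gate',440,251,137)): print(n,mf(atz(R,t,u,v,z)).round(1))
E
```

```text
knob [  0.7  24.4 218.5]
gate [  3.8   1.3 137. ]
```

Emit:
drive_tool(
  plan=[
    [[0,0.008,0],0],
    [[0,0.005,0],0],
    [[0,0.004,0],0],
    [[0,0.004,0],0],
    [[0,0.004,0],0],
    [[0,0.004,0],0],
    [[0,0,0],0],
  ],
)

```text
clock: 7.88
position: [559.8, 54.9, 226.6]
ee_rot: [0.99, -0.14, 0.0, -0.0]
contact_force: [0.7, 2.7, 2.5]
gripper_width: 0.2
```

```bash
python3 st.py; python3 look.py w5
```

```text
t 7.875 tcp [559.8  54.9 226.6] mill [1.000e-01 4.510e+01 2.266e+02] yawx -16.1 want -16.14 z [ 0.001  0.    -1.   ] F [0.7 2.7 2.5] w 0.2 j [ 0.39  0.3  -0.19  0.   -1.07  0.9 ]
```

View pics/w5.png

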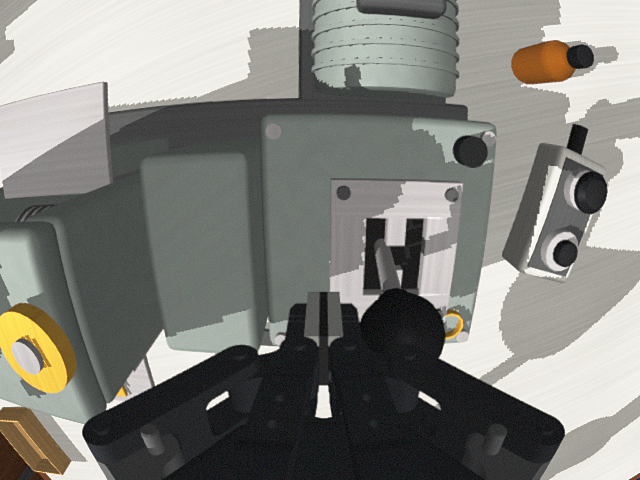

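```bash
python3 - <<'E'
from wr import *
d=np.load('w.npz');R,t=d['R'],d['t']
print(mf(atz(R,t,403,328,219)).round(1))
E
```

```text
[  2.3  12.1 219. ]
```

Emit:
drive_tool(
  plan=[
    [[0,0.004,0],0],
    [[0,0.004,0],0],
    [[0,0.004,0],0],
    [[0,0.004,0],0],
    [[0,0.004,0],0],
    [[0,0.003,0],0],
    [[0,0.003,0],0],
    [[0,0,0],0],
  ],
)

```text
clock: 8.98
position: [551.9, 29.6, 226.1]
ee_rot: [0.99, -0.14, -0.001, 0.0]
contact_force: [0.7, 1.8, 0.8]
gripper_width: -0.1
```

```bash
python3 st.py; python3 look.py w6
```

```text
t 8.975 tcp [551.9  29.6 226.1] mill [ -0.4  18.6 226.1] yawx -16.12 want -16.14 z [-0.001 -0.001 -1.   ] F [0.7 1.8 0.8] w -0.1 j [ 0.35  0.29 -0.22  0.   -1.07  0.94]
```

View pics/w6.png

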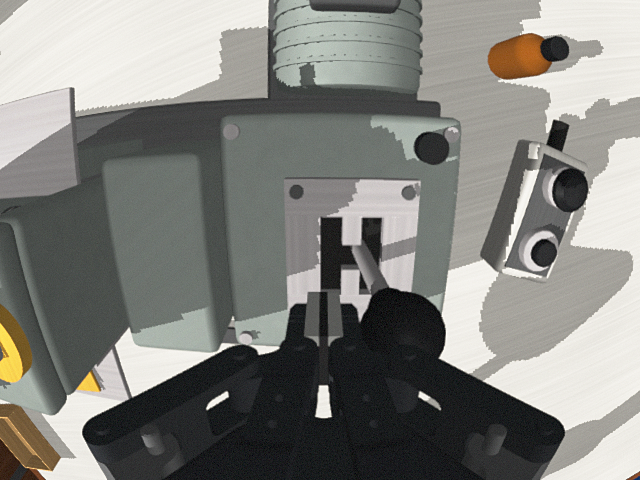

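Emit:
drive_tool(
  plan=[
    [[0,0.003,0],0],
    [[0,0.003,0],0],
    [[0,0.0025,0],0],
    [[0,0,0],0],
  ],
)

```text
clock: 9.57
position: [549.6, 21.5, 226.0]
ee_rot: [0.99, -0.14, -0.0, 0.0]
contact_force: [0.4, 1.9, -1.6]
gripper_width: -0.3
```

```bash
python3 st.py; python3 look.py w7
```

```text
t 9.575 tcp [549.6  21.5 226. ] mill [ -0.5  10.2 226. ] yawx -16.12 want -16.14 z [-0.001 -0.    -1.   ] F [ 0.4  1.9 -1.6] w -0.3 j [ 0.33  0.28 -0.22 -0.   -1.07  0.96]
```

View pics/w7.png

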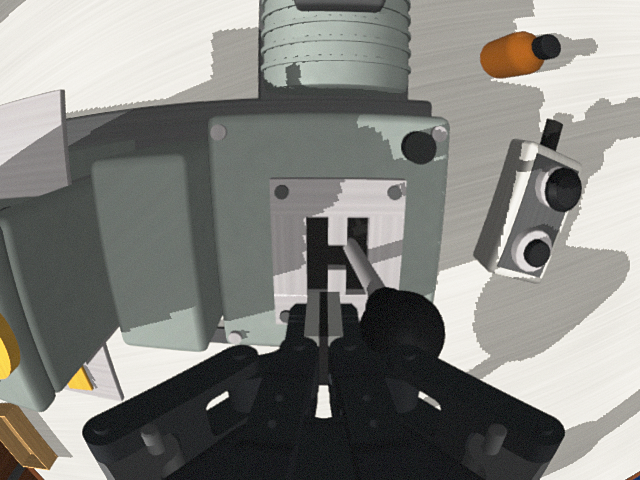

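View pics/w7s.png

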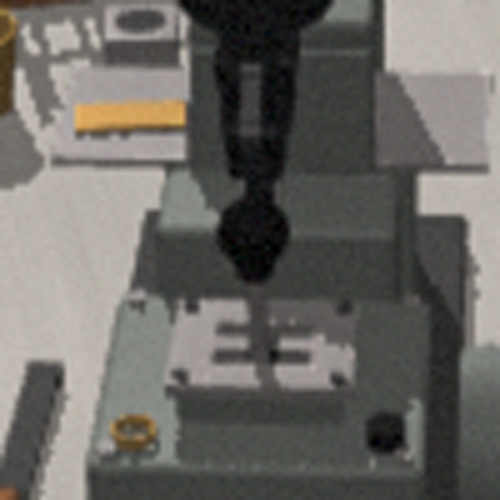

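Emit:
drive_tool(
  plan=[
    [[0,0.001,0],0],
    [[0,0,0],0],
    [[0,-0.01,0],0],
    [[0,-0.012,0],0],
    [[-0.025,0,0],0],
    [[-0.03,0,0],0],
    [[0,0.025,0],0],
    [[0,0.025,0],0],
    [[0,0.006,0],0],
    [[0,0,0],0],
    [[0,0,0],0],
  ],
)

```text
clock: 11.05
position: [487.9, 4.1, 226.4]
ee_rot: [0.99, -0.14, 0.0, -0.0]
contact_force: [-0.3, 0.9, 0.5]
gripper_width: -0.3
```

```bash
python3 st.py; python3 look.py w8
```

```text
t 11.05 tcp [487.9   4.1 226.4] mill [-54.9 -23.7 226.4] yawx -16.06 want -16.14 z [ 0. -0. -1.] F [-0.3  0.9  0.5] w -0.3 j [ 0.34  0.18 -0.36  0.   -1.03  0.95]
```

View pics/w8.png

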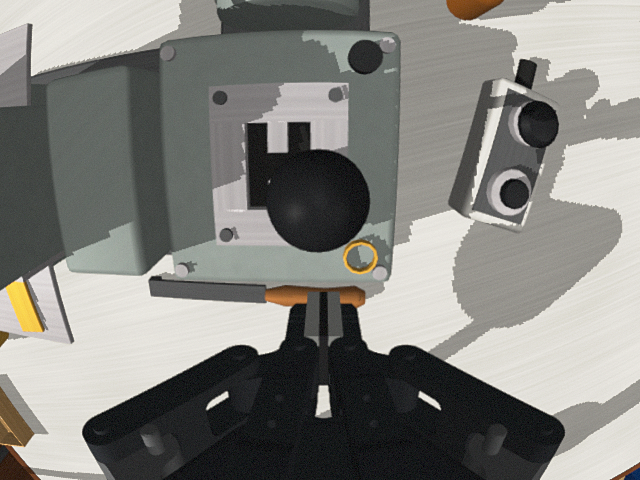

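```bash
python3 - <<'E'
from wr import *
d=np.load('w.npz');R,t=d['R'],d['t']
print(mf(atz(R,t,318,201,218.5)).round(1))
E
```

```text
[ -1.7 -23.1 218.5]
```

Emit:
drive_tool(
  plan=[
    [[0.012,0,0],0],
    [[0.008,0,0],0],
    [[0.004,0,0],0],
    [[0.004,0,0],0],
    [[0.004,0,0],0],
    [[0.004,0,0],0],
    [[0,0,0],0],
  ],
)

```text
clock: 12.02
position: [522.1, -6.6, 226.3]
ee_rot: [0.99, -0.14, -0.0, 0.0]
contact_force: [-2.8, 0.6, 2.5]
gripper_width: 0.4
```

```bash
python3 st.py; python3 look.py w9
```

```text
t 12.025 tcp [522.1  -6.6 226.3] mill [-19.1 -24.5 226.3] yawx -16.11 want -16.14 z [-0. -0. -1.] F [-2.8  0.6  2.5] w 0.4 j [ 0.3   0.24 -0.29  0.   -1.05  0.99]
```

View pics/w9.png

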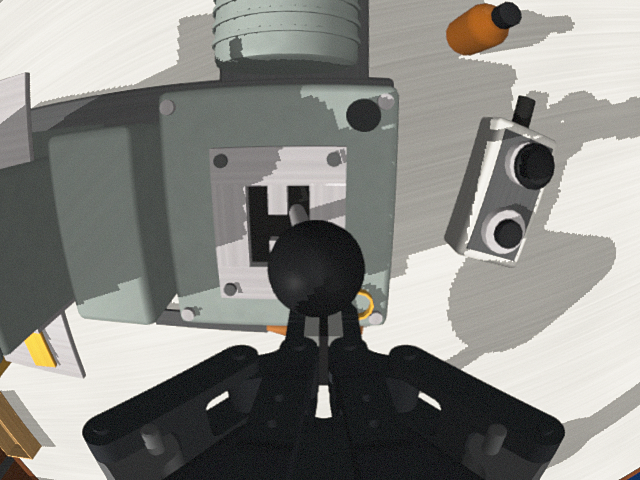

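Emit:
drive_tool(
  plan=[
    [[0.004,0,0],0],
    [[0.004,0,0],0],
    [[0.004,0,0],0],
    [[0.004,0,0],0],
    [[0.004,0,0],0],
    [[0,0,0],0],
  ],
)

```text
clock: 12.88
position: [541.4, -12.2, 226.0]
ee_rot: [0.99, -0.14, -0.0, 0.0]
contact_force: [-2.0, 0.1, -0.2]
gripper_width: 0.1
```

Emit:
drive_tool(
  plan=[
    [[0.002,0,0],0],
    [[0.002,0,0],0],
    [[0,0,0],0],
  ],
)

```text
clock: 13.25
position: [544.9, -13.1, 225.9]
ee_rot: [0.99, -0.14, -0.001, 0.0]
contact_force: [-3.1, -0.1, -0.6]
gripper_width: 0.2
```

```bash
python3 st.py; python3 look.py w10
```

```text
t 13.25 tcp [544.9 -13.1 225.9] mill [  4.6 -24.4 225.9] yawx -16.11 want -16.14 z [-0.001  0.    -1.   ] F [-3.1 -0.1 -0.6] w 0.2 j [ 0.27  0.27 -0.23 -0.   -1.06  1.02]
```

View pics/w10.png

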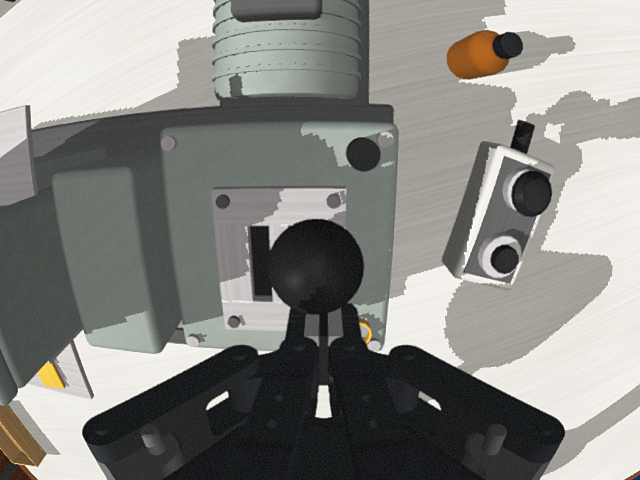

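Emit:
drive_tool(
  plan=[
    [[0.001,0,0],0],
    [[0.001,0,0],0],
    [[0,0,0],0],
  ],
)

```text
clock: 13.72
position: [547.0, -13.7, 226.2]
ee_rot: [0.99, -0.14, -0.0, 0.0]
contact_force: [-2.8, 0.2, -2.6]
gripper_width: 0.3
```

Emit:
drive_tool(
  plan=[
    [[0.001,0,0],0],
    [[0,0,0],0],
  ],
)

```text
clock: 13.98
position: [547.8, -14.0, 226.2]
ee_rot: [0.99, -0.14, -0.0, 0.0]
contact_force: [-4.5, -0.2, -1.5]
gripper_width: -0.2
```

Emit:
drive_tool(
  plan=[
    [[0.001,0,0],0],
    [[0,0,0],0],
  ],
)

```text
clock: 14.22
position: [548.4, -14.2, 226.1]
ee_rot: [0.99, -0.14, -0.001, 0.0]
contact_force: [-4.9, 1.4, -2.0]
gripper_width: 0.1
```

Emit:
drive_tool(
  plan=[
    [[0.001,0,0],0],
    [[0,0,0],0],
  ],
)

```text
clock: 14.48
position: [548.8, -14.3, 226.1]
ee_rot: [0.99, -0.14, -0.001, 0.0]
contact_force: [-6.5, 2.4, -1.1]
gripper_width: -0.2
```

```bash
python3 st.py; python3 look.py w11; python3 - <<'E'
from wr import *
d=np.load('w.npz');R,t=d['R'],d['t']
print(mf(atz(R,t,315,266,216)).round(1))
E
```

```text
t 14.475 tcp [548.8 -14.3 226.1] mill [  8.7 -24.5 226.1] yawx -16.1 want -16.14 z [-0.003  0.    -1.   ] F [-6.5  2.4 -1.1] w -0.2 j [ 0.27  0.28 -0.22 -0.   -1.07  1.02]
[ 37.  -22.7 216. ]
```

View pics/w11.png

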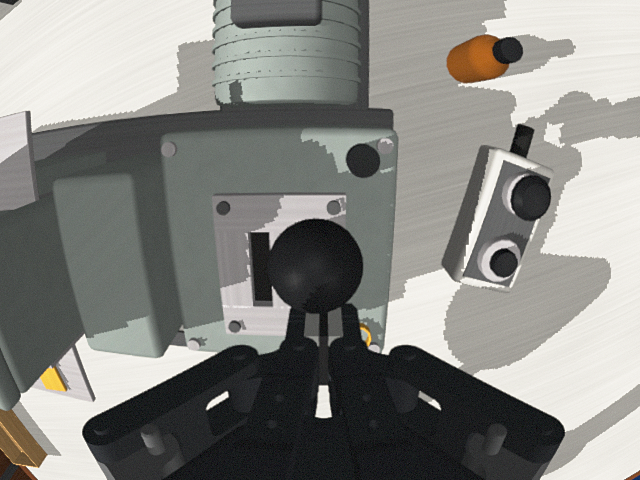

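View pics/w11s.png

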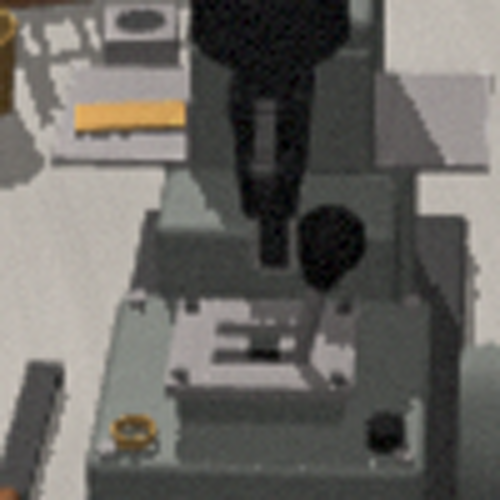

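Third is home: the knob is at about (37, −23) and the force rises against the end stop. Now I'll back off and rise.

Emit:
drive_tool(
  plan=[
    [[-0.01,0,0],0],
    [[-0.02,0,0],0],
    [[-0.01,0,-0.03],0],
    [[0,0.02,-0.04],0],
    [[0,0.04,-0.02],0],
    [[0,0.04,0],0],
    [[0,0.04,0],0],
    [[0,0.015,0],0],
    [[0,0,0],0],
    [[0,0,0],0],
  ],
)

```text
clock: 15.82
position: [469.1, -151.8, 316.6]
ee_rot: [0.99, -0.14, 0.001, -0.0]
contact_force: [0.4, 1.0, 0.3]
gripper_width: 0.2
```

```bash
python3 st.py -26.8 -184 140; python3 look.py w12
```

```text
t 15.825 tcp [ 469.1 -151.8  316.6] mill [ -29.6 -178.6  316.6] yawx -16.05 want -16.14 z [ 0.001 -0.    -1.   ] F [0.4 1.  0.3] w 0.2 j [ 0.02  0.12 -0.2   0.   -1.25  1.27]
target [ 470.3 -157.7  140. ] tool shift mm [  2.5   5.4 176.6]
```

View pics/w12.png

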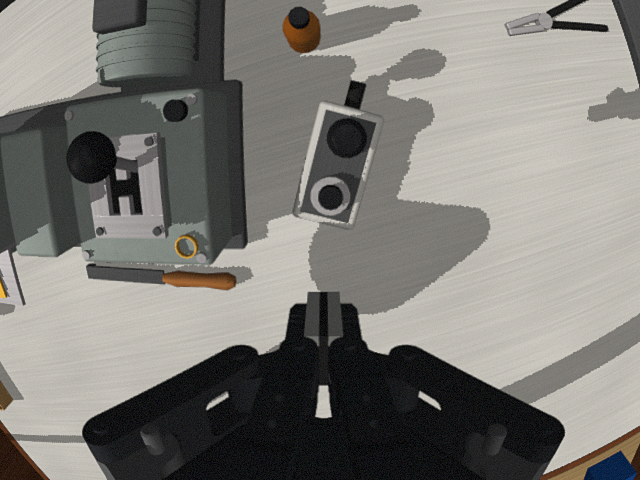

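View pics/w12s.png

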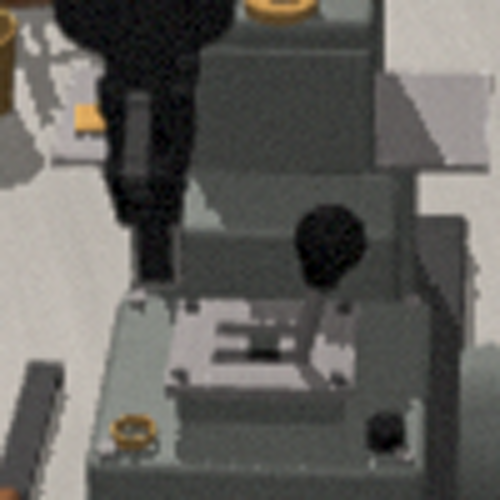

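```bash
python3 - <<'E'
from wr import *
d=np.load('w.npz');R,t=d['R'],d['t']
for a in((91,157,216),(331,197,67),(346,138,77)): X=atz(R,t,*a);print(X.round(1),mf(X).round(1))
E
python3 st.py
```

```text
[574.9 -22.4 216. ] [ 36. -25. 216.]
[ 469.6 -161.6   67. ] [ -26.4 -187.9   67. ]
[ 523.3 -191.3   77. ] [  33.4 -201.6   77. ]
t 15.925 tcp [ 469.  -151.5  316.4] mill [ -29.7 -178.4  316.4] yawx -16.01 want -16.14 z [ 0.001 -0.    -1.   ] F [-0.5 -0.2  1.4] w -0.0 j [ 0.02  0.12 -0.2   0.   -1.25  1.27]
```

Emit:
drive_tool(
  plan=[
    [[0.003,0.008,0.02],0],
    [[0,0,0.035],0],
    [[0,0,0.04],0],
    [[0,0,0.04],0],
    [[0,0,0.03],0],
    [[0,0,0.025],0],
    [[0,0,0.015],0],
    [[0,0,0],0],
    [[0,0,0],0],
  ],
)

```text
clock: 17.05
position: [470.0, -160.5, 111.9]
ee_rot: [0.99, -0.139, 0.001, 0.0]
contact_force: [0.0, -0.1, -0.9]
gripper_width: -0.2
```

```bash
python3 st.py -26.5 -186 92;sed -i 's/180:280,235:335/265:365,235:335/' look.py; python3 look.py w13
```

```text
t 17.05 tcp [ 470.  -160.5  111.9] mill [ -26.3 -186.8  111.9] yawx -16.03 want -16.14 z [ 0.001 -0.    -1.   ] F [ 0.  -0.1 -0.9] w -0.2 j [-0.    0.33 -0.49  0.   -0.74  1.29]
target [ 470.  -159.7   92. ] tool shift mm [-0.2 -0.8 19.9]
```

View pics/w13.png

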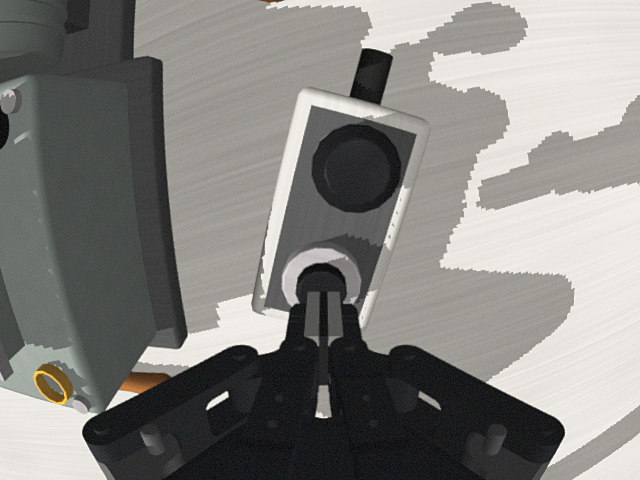

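View pics/w13s.png

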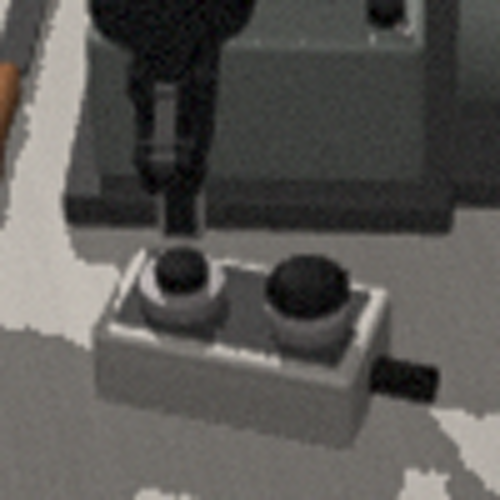

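```bash
python3 - <<'E'
from wr import *
d=np.load('w.npz');R,t=d['R'],d['t']
for a in((321,290,67),(357,168,77)): X=atz(R,t,*a);print(X.round(1),mf(X).round(1))
for x,y in((470,-160),(470,-157),(474,-160)): print(wproj(R,t,[x,y,67]))
E
```

```text
[ 471.  -161.1   67. ] [ -25.2 -187.1   67. ]
[ 524.5 -191.9   77. ] [  34.8 -201.8   77. ]
[319.42696287 292.28481511]
[313.48727978 293.79364418]
[317.09848547 285.143432  ]
```

Emit:
drive_tool(
  plan=[
    [[0.001,0,0.01],0],
    [[0,0,0.006],0],
    [[0,0,0.003],0],
    [[0,0,0.002],0],
    [[0,0,0.002],0],
    [[0,0,0.001],0],
    [[0,0,0],0],
  ],
)

```text
clock: 18.02
position: [469.7, -161.2, 87.4]
ee_rot: [0.99, -0.14, -0.0, 0.0]
contact_force: [-3.0, 0.6, 4.2]
gripper_width: 0.1
```

Emit:
drive_tool(
  plan=[
    [[0,0,0.001],0],
    [[0,0,0.001],0],
    [[0,0,0],0],
  ],
)

```text
clock: 18.4
position: [469.8, -161.2, 86.0]
ee_rot: [0.99, -0.14, -0.0, 0.0]
contact_force: [-5.1, 1.2, 9.2]
gripper_width: -0.3
```

Emit:
drive_tool(
  plan=[
    [[0,0,0.001],0],
    [[0,0,0],0],
  ],
)

```text
clock: 18.65
position: [469.9, -161.2, 85.9]
ee_rot: [0.99, -0.14, -0.0, 0.0]
contact_force: [-6.6, 2.5, 16.8]
gripper_width: 0.3
```

The force has jumped to 17 N at z ≈ 86, so the button is bottomed. I'll take a quick picture and then rise.

```bash
python3 look.py w14
```

```text
(no output)
```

View pics/w14s.png

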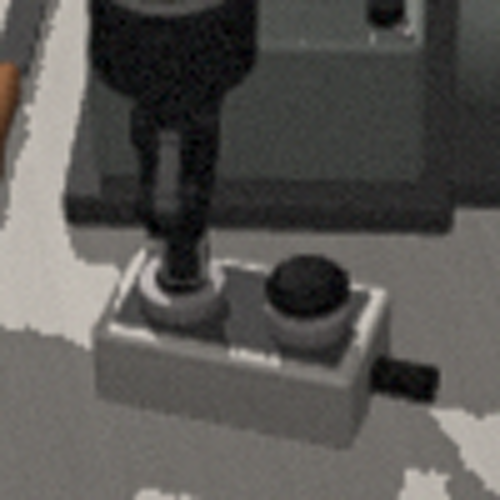

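Emit:
drive_tool(
  plan=[
    [[0,0,-0.008],0],
    [[0,0,-0.015],0],
    [[0,0,-0.03],0],
    [[0,0,-0.04],0],
    [[0,0,-0.04],0],
    [[0,0,-0.04],0],
    [[0,0,-0.04],0],
    [[0,0,-0.02],0],
    [[-0.03,0,0],0],
    [[-0.03,0,0],0],
    [[0,0,0],0],
    [[0,0,0],0],
  ],
)

```text
clock: 20.25
position: [413.4, -144.5, 317.5]
ee_rot: [0.99, -0.14, 0.001, -0.0]
contact_force: [-0.3, 0.8, -0.4]
gripper_width: -0.2
```

```bash
python3 st.py; python3 - <<'E'
from bench import arm
import cv2
d=arm.get_image("wrist"); cv2.imwrite("pics/w15.png",d["image"][:,:,::-1])
d=arm.get_image("side")["image"][140:365,215:415,::-1]; cv2.imwrite("pics/w15s.png",cv2.resize(d,None,fx=2.66,fy=2.66,interpolation=cv2.INTER_CUBIC))
import numpy as np; 
E
```

```text
t 20.25 tcp [ 413.4 -144.5  317.5] mill [ -85.2 -187.2  317.5] yawx -16.08 want -16.14 z [ 0.002 -0.    -1.   ] F [-0.3  0.8 -0.4] w -0.2 j [ 0.04  0.01 -0.31  0.   -1.24  1.25]
```

View pics/w15.png

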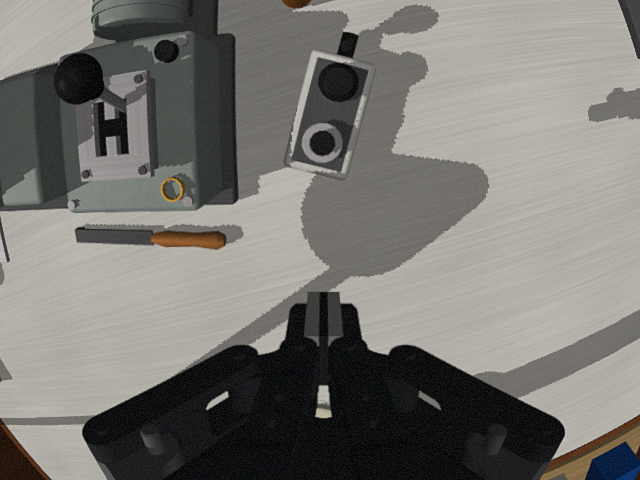

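View pics/w15s.png

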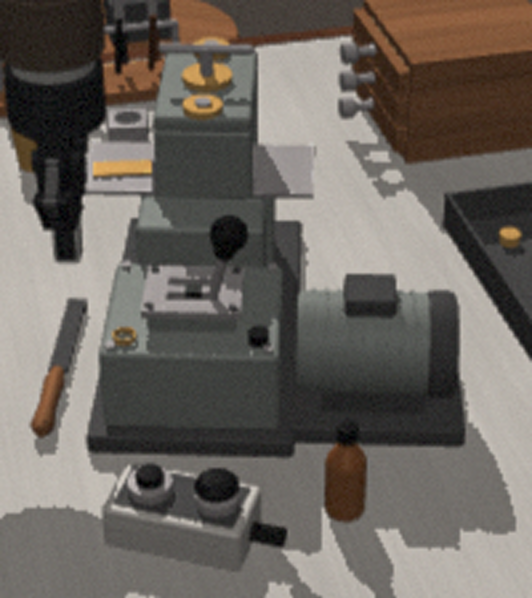

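The lever is home in third, both buttons are out, and the loose things are where they were. The robot is clear of everything, so I'm handing in.

```bash
python3 -c "
from bench import arm
print(arm.job_done())"
```

```text
the job is handed in; nothing more can be done
None
```

I pushed the lever with closed fingertips forward to neutral, across to the right, then fully home into third. I then pressed the start button right down, released it and drew the arm clear, and handed in at about 20 s of the 69 s allowed.

- **Lever:** after backing off, the wrist camera put the knob at mill (36, −25) mm, where third is (36, −24). It still looked home in the last pictures. The forces read at the pauses on the lever were at most about 7 N, against the 35 N limit.
- **Start button:** it bottomed with the tool at 86 mm and about 17 N, which matches the full 6 mm of travel. In the last pictures it looked out again.
- **Everything else:** the stop button looked out, and the things visible in the last pictures (strip, signet, oil bottle, file, doming block) looked where they were. The pot was mostly hidden behind the arm and the pliers were out of frame, but the arm worked well away from both.
- **Disagreements:** camera estimates of the start button's position differed by up to 5 mm between views, so I settled it with a close wrist view before pressing. One side-view reading of the knob was about 5 mm off the wrist view, and I used the wrist view.

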